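# Clamp the hat form and present the finial

### The arm

A 7-joint arm with a two-finger parallel gripper is mounted at the origin on the work surface. World frame = base frame: x ahead of the robot, y to its left, z up, the work surface at z = 0. Lengths are in m, angles in rad, forces in N, time in s.
With the tool pointing down it reaches from about 0.4 to 0.9 m from the base axis. Payload 5.6 kg.
Tool frame: the origin (TCP) lies at the very end of the fingers, on their centre line; the grasp point (between the pads) lies 19 mm behind it (manip.pinch_z is the distance from the TCP to the grasp point, in m); x points along the fingers, y is the direction in which the jaws open and shut, and the axes are right-handed (so a half turn about x gives the same grasp; the last joint's range is limited). The gripper opens to 92 mm and grips with 3 to 60 N. Pads are 20 mm wide; open, the fingers measure 128 mm over their backs; the gripper's body (75 mm by 189 mm) begins 69 mm behind the grasp point.
Start: joints at [-1.314, 0.468, -0.012, 1.603, 0.006, 1.071, -0.056], TCP at [0.192, 0.621, 0.215] pointing down, gripper open.
Joint ranges: [-2.53, 2.53], [-0.31, 2.02], [-1.57, 1.55], [0.28, 2.44], [-1.29, 4.43], [0.15, 1.84], [-2.92, 2.92]. Speed limits (rad/s): [2.57, 2.57, 3.14, 3.14, 3.14, 3.14, 3.14].

### API

Orientations are given as a unit quaternion [x, y, z, w].
In Python, from workcell import manip gives the robot as it stands. The module is installed in compiled form; this text tells all that it offers.
- The arm moves only by the tool carry_out, never from a script. Its argument "increments" is text: rows parted by semicolons, each of 5 numbers parted by spaces: the shift along the tool's x, y, z in m, then the turn about the tool's x in rad, then the finger opening in m, from 0 to 0.0919. In form: x y z roll hand; .... A call has 1 to 10 rows; each row is the pose to reach, as a shift and turn from the pose measured when the call began, along the tool's axes at that moment; what a row does not reach only later rows make up. A row lasts 1/12 s, in which the tool goes at most 41.7 mm and 7.16 degrees, less where a joint would pass 70% of its speed; a pose out of reach is approached as far as the arm can. A call with a gripper value outside its range is refused whole. The fingers move at their own pace and stop on an object; the grip force is fixed at half the most. Time passes only in rows, so rows that repeat a pose let the fingers close. It gives the time, the measured TCP pose, the force and the opening at its end, in the units of the state.
- manip.sense(): the state, without advancing time (a new reading comes with each control period).
- manip.get_image(name): name is "scene" or "top"; returns a dict with "color" (384x512x3 uint8, red, green, blue), "fovy" (degrees; the focal length in pixels is half the picture's height over the tangent of half this angle, whatever the lens; pixels are square), "cx", "cy" (the principal point, pixels), "rvec" (rotation vector, rad) and "tvec" (3), from world to camera coordinates, as OpenCV has them. Camera axes: x right, y down, z forward; pixel columns grow to the right and rows downward; lengths in m; the calibration is good to about 2 mm. A picture is of the moment at which its call begins. There is no depth.
- manip.job_done(): hands the job in, once; it reports no verdict.
The state is a dict: "t": time; "joint_positions": joint angles; "qd": joint speeds; "tau": joint torques, N m; "tool_pos": TCP position; "orientation": TCP orientation; "contact_force": force on the tool from outside, world axes, zero at the start; "moment": the same for the moment, N m; "finger_gap": finger opening in m.
Only numpy, scipy, OpenCV 4.12 (cv2) and the standard library are available. Lean on these libraries where they do the work, as an engineer would, in place of code of your own. Each camera call takes 0.05 s, during which the arm holds its last target.

### The job

Get the hat form ready for its finial: turn the clamp's crank clockwise until it is tight and the pad presses firmly on the brim board. Then pick up the small tray without letting the loose finial ball leave its pocket, and finish holding it in the gripper, still and level, beside the crown: within a hand's breadth of it, the tray's base about as high as the crown's top, touching nothing (do not set it down or let go). Do not shove the hat form about, and leave the block, spool, jar and brush where they are.

Things in the scene. Friction and masses are not known exactly. Their poses are not given: they have to be found in the camera images.
- clamp: Grey cast bench-mounted C-clamp, bolted down. Origin on the bench straight below its vertical screw; z up. Column (26 x 40 mm, centre 60 mm along its +y) on a foot 12 mm high reaching 140 mm along +y; arm top 103 mm, nut boss (36 mm diameter) on the screw axis to 107 mm above the bench. The brim lies in its throat, on the -y side.
- crank (a joint): Crank angle q (rad), grows turning clockwise seen from above; lowers pad and crank 1.273 mm per rad (8 mm a turn). Range 0 to 15.7 (hard stop); starts 3.5 to 7. Pad meets the brim at 12.6, then its cushion presses 5 N per mm: 13 N at 14.6. Stays where left; 1.5 N at the knob turns it. The arm points along (cos q, -sin q) in the clamp's frame.
- knob_mid (a point): Middle of the upright wooden knob on the crank's end: 21 mm diameter, 44 mm tall, 50 mm from the screw axis, spins freely on its pin. Its height above the bench is 170 mm minus 1.273 mm per rad of crank angle. The flat crank arm's top is 25 mm under this point; the hub on the screw axis rises 5 mm above the arm's top.
- pad: Round cork-faced pad, 28 mm diameter, at the lower end of the clamp's screw. Origin: centre of its cork underside.
- form: Black wooden hat form, loose on the bench, 1 kg: round flat brim board, 280 mm diameter, 22 mm thick, with a tapered crown in its middle, 104 mm diameter at the foot, 89 mm at its flat top 112 mm above the bench. Origin: centre of the underside; z up. Its edge lies under the pad, its centre about 118 mm from the screw.
- tray: Light wooden tray, about 160 g, 140 mm long (x), 60 mm wide (y), base 8 mm thick; upright board handle in the middle, 34 mm long (x), 10 mm thick (y), top 73 mm above the underside; a round pocket at each end 43 mm from the middle, rim 20 mm inside radius, 4.5 mm high. Origin: centre of the underside; z up.
- pocket (a point): Point in the tray's +x pocket, on its axis and 21 mm above the tray's underside, where the centre of the ball is when it lies in the middle of its pocket.
- finial_center (a point): Centre of the finial ball, white, smooth, 26 mm in diameter, 30 g, lying loose in the tray's +x pocket.
- block: Small black wooden crown block, 76 mm diameter at the foot, 80 mm tall; leave alone. Origin: centre of the underside.
- spool: Wooden thread spool, 38 mm diameter, 52 mm tall; leave alone. Origin: centre of the underside.
- jar: Amber glass lacquer jar with black cap, 54 mm diameter, 62 mm tall; leave alone. Origin: centre of the underside.
- brush: Lacquer brush, 170 mm long, lying on the bench; leave alone. Origin: under its middle.
Things that resemble listed ones, but are neither listed nor needed, are in the scene too. What is meant by the tray is not white, and is the larger of those in its own colour.

How it is judged:
On the way, in this order (a step that is already met when the one before it is completed fails the run):
1. the clamp's pad presses the brim board down, the tray still on the bench (contact force between pad and form above 5 N and height (world z) of tray below 0.01 m), for 0.2 s.
2. the tray is lifted off the bench in the fingers with the ball in its pocket (height (world z) of tray above 0.03 m and contact force between the fingers and tray above 1 N and distance between finial_center and pocket below 0.02 m), for 0.2 s.
At the end, for the whole second after the job is handed in: Pad still presses the brim over 5 N; fingers hold the tray still (under 30 mm/s), within 8 degrees of level, ball in pocket, tray middle 80 to 210 mm from the crown axis, underside 65 to 165 mm above the bench (crown top 112 mm), touching no form, clamp, block, jar or spool (contact force between pad and form above 5 N and contact force between the fingers and tray above 1 N and angle between tray's own z axis and vertical below 0.14 rad and linear speed of tray below 0.03 m/s and distance between finial_center and pocket below 0.02 m and horizontal distance between tray and form between 0.08 and 0.21 m and height (world z) of tray between 0.065 and 0.165 m and contact force between tray and form below 0.1 N and contact force between tray and clamp below 0.1 N and contact force between tray and block below 0.1 N and contact force between tray and jar below 0.1 N and contact force between tray and spool below 0.1 N); the arm keeps its last pose, push and grip.
It fails at once if the ball leaves its pocket (distance between finial_center and pocket above 0.025 m).
It fails at once if the hat form is shoved more than 25 mm (distance of form from where it was at the start of the episode above 0.025 m).
It fails at once if the block, spool, jar or brush is displaced by more than 25 mm (distance of any of block, spool, jar, brush from where it was at the start of the episode above 0.025 m).
It also fails if it takes over 61 s, if anything falls off the work surface, if the arm or the gripper's body presses on something with over 40 N, if the wrist force passes 120 N, or if a joint passes its speed limit or range.

## Working session

There is one attempt and no reset: what is moved stays moved. The work goes in short steps, Python scripts to look and compute and a tool call to move; the robot and the scene stay as the last step left them, time stands still between calls to the robot, and variables do not carry over. Pictures are saved under pics/ and viewed, and the job is handed in when it is done.

Besides the shell and the picture viewer there is one more tool, called as name(argument=value, ...), one argument or row to a line, values as JSON. carry_out: Moves the arm, as the interface text tells. Its arguments: {"type":"object","properties":{"increments":{"type":"string"}},"required":["increments"]}

```bash
mkdir -p pics; python3 - <<'E'
from workcell import manip
import cv2,pickle
for n in("scene","top"):
    d=manip.get_image(n); cv2.imwrite(f"pics/{n}0.png",d["color"][:,:,::-1]); pickle.dump(d,open(f"{n}0.pkl","wb"))
    print(n,d["fovy"],d["cx"],d["cy"],d["rvec"],d["tvec"],[k for k in d])
print(manip.sense())
E
```

```text
scene 57.150343088203975 251.3959849785483 198.21530324458772 [ 2.12600542  0.60169501 -0.27563982] [-0.4620618  -0.10223262  1.37820419] ['color', 'fovy', 'cx', 'cy', 'rvec', 'tvec']
top 50.58466758510647 252.31482402483513 186.45752826800822 [ 2.14001319 -2.16852984  0.15897201] [-0.06589038  0.58860685  1.24427329] ['color', 'fovy', 'cx', 'cy', 'rvec', 'tvec']
{'t': 0.1, 'joint_positions': array([-1.31402526,  0.46828749, -0.01161521,  1.60349591,  0.00600202,
        1.07143415, -0.0562714 ]), 'qd': array([-0.00155977, -0.0008083 ,  0.0016695 , -0.00399483,  0.00038169,
        0.00038895,  0.00166126]), 'tau': array([ 7.00961864e-04, -5.21641016e+01, -1.24494129e-02, -2.44363993e+01,
       -5.66604186e-02,  1.40612738e-02,  7.67649931e-05]), 'tool_pos': array([0.19185024, 0.62049871, 0.21375142]), 'orientation': array([ 0.10503656,  0.69922216, -0.10615754,  0.69913251]), 'contact_force': array([0.25238619, 0.05391034, 0.17588194]), 'moment': array([ 0.01424618, -0.02527539, -0.01066573]), 'finger_gap': 0.09209737151073491}
```

View pics/scene0.png

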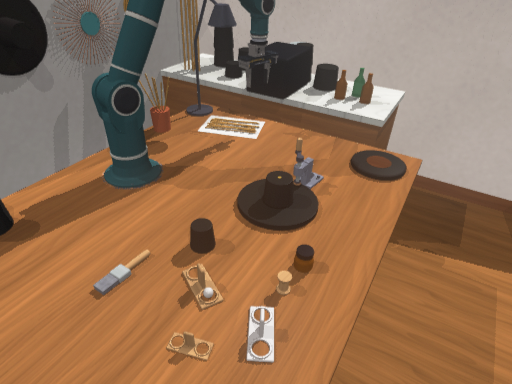

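View pics/top0.png

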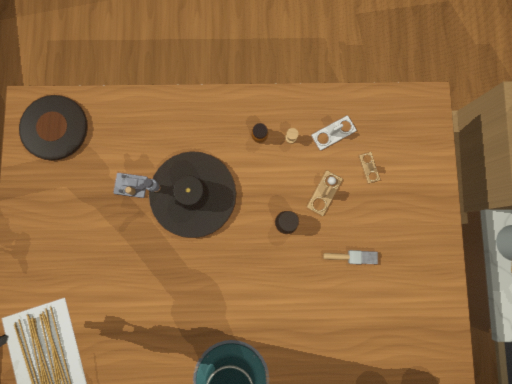

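```bash
cat > h.py <<'E'
import numpy as np,cv2,pickle
def K(d):
    f=d["color"].shape[0]/2/np.tan(np.radians(d["fovy"]/2)); return np.array([[f,0,d["cx"]],[0,f,d["cy"]],[0,0,1.]])
def plane(d,u,v,z):
    R=cv2.Rodrigues(np.array(d["rvec"]))[0]; t=np.array(d["tvec"]).ravel()
    c=-R.T@t; r=R.T@np.linalg.inv(K(d))@np.array([u,v,1.]); return c+r*(z-c[2])/r[2]
def proj(d,P):
    return cv2.projectPoints(np.array(P,float).reshape(-1,3),np.array(d["rvec"]),np.array(d["tvec"]),K(d),None)[0].reshape(-1,2)
def crop(d,x0,y0,x1,y1,s,fn):
    cv2.imwrite(fn,cv2.resize(d["color"][y0:y1,x0:x1,::-1],None,fx=s,fy=s,interpolation=cv2.INTER_CUBIC))
E
python3 - <<'E'
from h import *
t=pickle.load(open("top0.pkl","rb"));s=pickle.load(open("scene0.pkl","rb"))
crop(t,100,140,250,245,5,"pics/t_cl.png");crop(t,250,110,390,215,5,"pics/t_tr.png")
crop(s,230,125,350,215,6,"pics/s_cl.png");crop(s,160,210,320,330,5,"pics/s_tr.png")
for uv in((193,194),(287,222),(260,132),(326,193)): print(uv,plane(t,*uv,0.02))
E
```

```text
(193, 194) [0.56860394 0.11641132 0.02      ]
(287, 222) [ 0.47513764 -0.18257167  0.02      ]
(260, 132) [ 0.77040212 -0.10156528  0.02      ]
(326, 193) [ 0.56637528 -0.3103377   0.02      ]
```

View pics/t_cl.png

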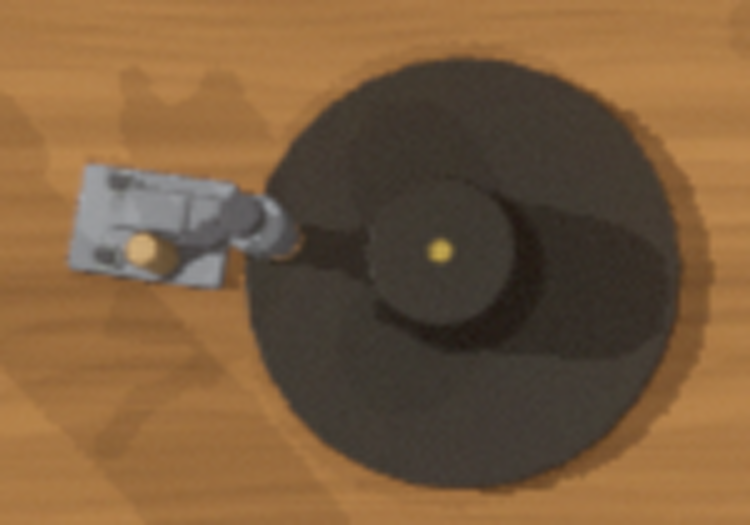

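View pics/t_tr.png

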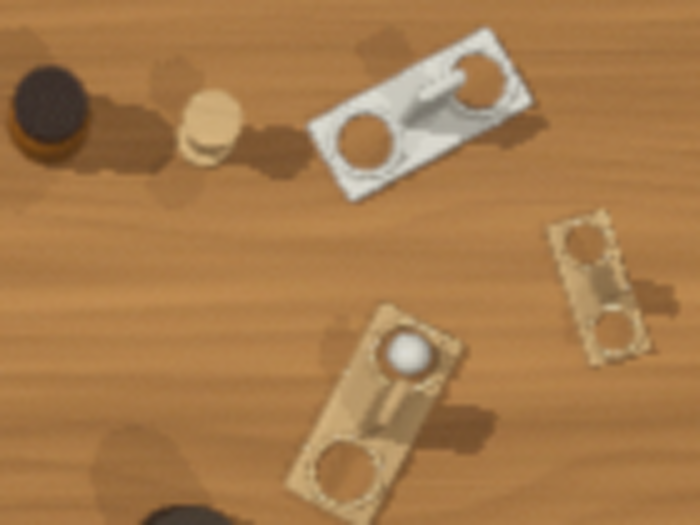

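View pics/s_cl.png

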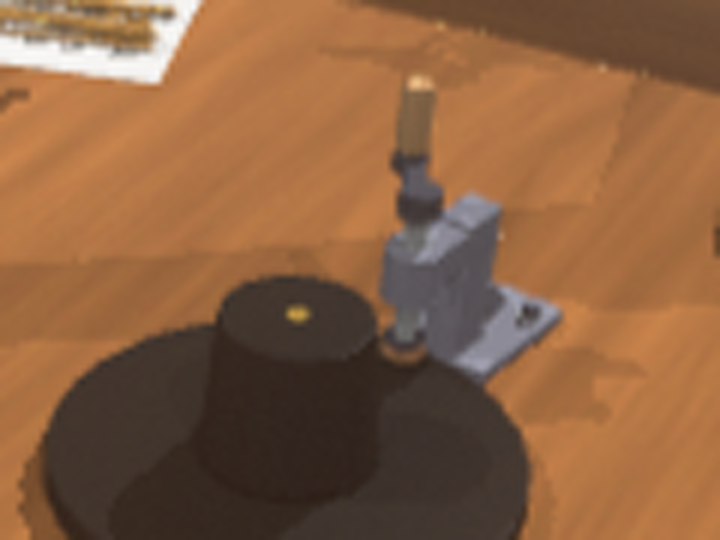

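View pics/s_tr.png

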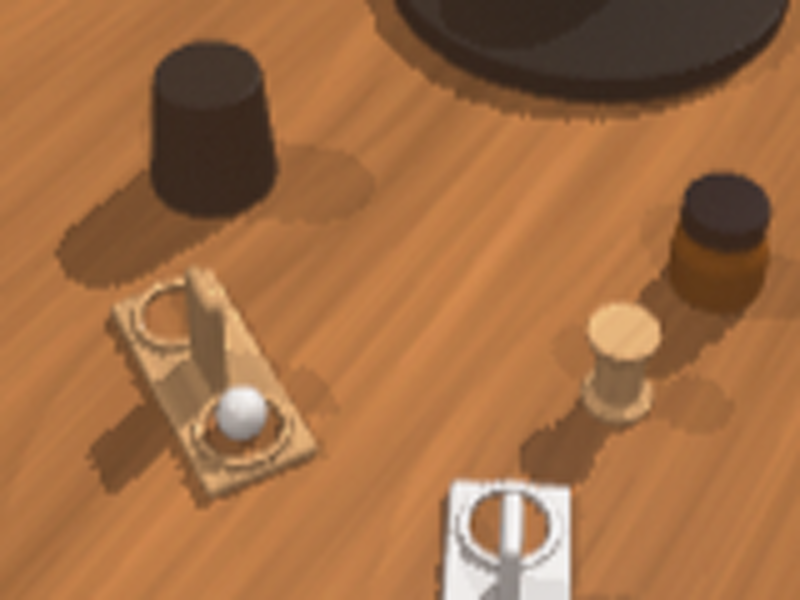

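```bash
cat >> h.py <<'E'
def tri(a,ua,b,ub):
    def P(d): return K(d)@np.c_[cv2.Rodrigues(np.array(d["rvec"]))[0],np.array(d["tvec"]).ravel()]
    X=cv2.triangulatePoints(P(a),P(b),np.array(ua,float).reshape(2,1),np.array(ub,float).reshape(2,1)); return (X[:3]/X[3]).ravel()
E
python3 - <<'E'
from h import *
np.set_printoptions(precision=4,suppress=True)
t=pickle.load(open("top0.pkl","rb"));s=pickle.load(open("scene0.pkl","rb"))
c=lambda x,y:(x/5+100,y/5+140)
k=plane(t,*c(147,248),.1855);h=plane(t,*c(241,217),.1435)
print("knob top",k,plane(s,299.7,138.6,.1855),tri(t,c(147,248),s,(299.7,138.6)))
print("hub",h,plane(s,299.8,158,.1435),tri(t,c(241,217),s,(299.8,158)),np.linalg.norm((k-h)[:2]))
print("crown",plane(t,*c(440,251),.112),plane(s,230+297/6,125+313/6,.112))
f=[plane(t,*c(*p),.012)for p in((92,163),(70,270),(222,290))]; print("foot",f)
b=[plane(t,*c(*p),.022)for p in((463,57),(680,270),(463,488),(247,270))];print("brim",b)
print("boss/pad",plane(t,*c(275,225),.107),plane(t,*c(290,243),.029))
c=lambda x,y:(x/5+250,y/5+110)
T=[plane(t,*c(*p),.008)[:2]for p in((388,303),(467,347),(368,527),(287,487))];print("tray",T,np.mean(T,0))
print("ball",plane(t,*c(409,353),.021),plane(s,160+241/5,210+412/5,.021))
print("handle top ends",plane(t,*c(402,383),.073),plane(t,*c(375,430),.073), "scene",plane(s,160+196/5,210+272/5,.073),plane(s,160+213/5,210+300/5,.073))
print("block",plane(t,287,222,.08),"jar",plane(t,250+50/5,110+103/5,.062),"spool",plane(t,250+212/5,110+120/5,.052))
E
```

```text
knob top [0.5631 0.2713 0.1855] [0.5657 0.2756 0.1855] [0.5647 0.272  0.1862]
hub [0.5862 0.2297 0.1435] [0.5962 0.2202 0.1435] [0.589  0.2327 0.135 ] 0.04761775622638553
crown [0.569  0.1188 0.112 ] [0.5729 0.1183 0.112 ]
foot [array([0.6425, 0.3594, 0.012 ]), array([0.5728, 0.3713, 0.012 ]), array([0.5586, 0.2735, 0.012 ])]
brim [array([0.7076, 0.1183, 0.022 ]), array([ 0.5666, -0.0213,  0.022 ]), array([0.43  , 0.1165, 0.022 ]), array([0.5701, 0.2553, 0.022 ])]
boss/pad [0.5866 0.2183 0.107 ] [0.5863 0.2266 0.029 ]
tray [array([ 0.6415, -0.3208]), array([ 0.6117, -0.3712]), array([ 0.4953, -0.3021]), array([ 0.5218, -0.2508])] [ 0.5676 -0.3112]
ball [ 0.6063 -0.3304  0.021 ] [ 0.6094 -0.3309  0.021 ]
handle top ends [ 0.5797 -0.3145  0.073 ] [ 0.5508 -0.2967  0.073 ] scene [ 0.5648 -0.3045  0.073 ] [ 0.5835 -0.315   0.073 ]
block [ 0.4722 -0.1769  0.08  ] jar [ 0.7633 -0.1003  0.062 ] spool [ 0.7538 -0.204   0.052 ]
```

```bash
cat >> h.py <<'E'
from scipy.spatial.transform import Rotation as Ro
def to(p,st=None):
    from workcell import manip
    st=st or manip.sense(); R=Ro.from_quat(st["orientation"]).as_matrix()
    return R.T@(np.array(p)-st["tool_pos"])
E
python3 - <<'E'
from h import *
from workcell import manip
np.set_printoptions(precision=4,suppress=True)
st=manip.sense();print(Ro.from_quat(st["orientation"]).as_matrix()); print(manip.pinch_z)
print(to((.564,.2715,.215)),to((.564,.2715,.152)))
E
```

```text
[[-0.0004  0.2953  0.9554]
 [-0.0015  0.9554 -0.2953]
 [-1.     -0.0016  0.0001]]
0.0187
[-0.0008 -0.2235  0.4586] [ 0.0622 -0.2234  0.4586]
```

carry_out(
  increments="0 -0.018 0.037 0.02 0.05; 0 -0.036 0.073 0.05 0.05; 0 -0.054 0.11 0.08 0.05; 0 -0.072 0.147 0.11 0.05; 0 -0.09 0.184 0.14 0.05; 0 -0.107 0.22 0.16 0.05; 0 -0.125 0.257 0.18 0.05; 0 -0.143 0.294 0.2 0.05; 0 -0.161 0.33 0.22 0.05; 0 -0.179 0.367 0.232 0.05",
)

```text
t: 0.93
tool_pos: [0.4904, 0.3394, 0.2138]
orientation: [0.185, 0.682, -0.187, 0.682]
contact_force: [0.0, 0.5, 0.7]
finger_gap: 0.0503
```

```bash
python3 - <<'E'
from h import *
from workcell import manip
np.set_printoptions(precision=4,suppress=True)
st=manip.sense();print(Ro.from_quat(st["orientation"]).as_matrix(),st["qd"],st["finger_gap"])
print(to((.564,.2715,.215)),to((.564,.2715,.152)))
E
```

```text
[[-0.0009  0.5077  0.8615]
 [-0.0018  0.8615 -0.5077]
 [-1.     -0.002   0.0001]] [ 0.6749  0.1569  0.2084 -0.2166 -0.1116  0.0663  0.7777] 0.050299448022268684
[-0.0011 -0.0212  0.0979] [ 0.0619 -0.0211  0.0978]
```

carry_out(
  increments="0 -0.01 0.04 0 0.05; 0 -0.018 0.075 0 0.05; 0 -0.021 0.098 0 0.05; 0 -0.021 0.098 0 0.05; 0 -0.021 0.098 0 0.05",
)

```text
t: 1.35
tool_pos: [0.5647, 0.2701, 0.2133]
orientation: [0.186, 0.682, -0.188, 0.682]
contact_force: [-0.4, 1.1, 0.0]
finger_gap: 0.0501
```

```bash
python3 - <<'E'
from h import *
from workcell import manip
np.set_printoptions(precision=4,suppress=True)
print(to((.564,.2715,.152)))
s=manip.get_image("scene");crop(s,230,95,350,185,6,"pics/s1.png")
t=manip.get_image("top");crop(t,80,120,230,225,5,"pics/t1.png")
E
```

```text
[ 0.0612  0.001  -0.0013]
```

View pics/s1.png

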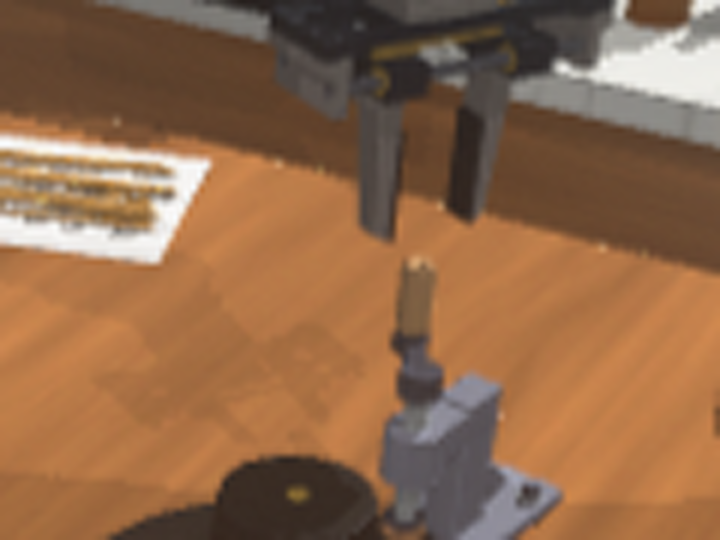

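View pics/t1.png

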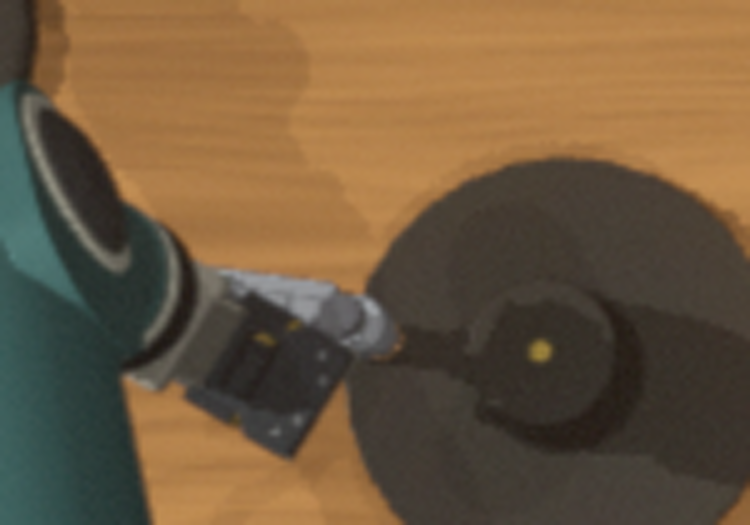

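The scene picture shows the open fingers (about (380,240) and (470,215) in the crop) straddling the knob top (418,262). I descend and close.

carry_out(
  increments="0.03 0.001 -0.001 0 0.05; 0.055 0.001 -0.001 0 0.05; 0.062 0.001 -0.001 0 0.05; 0.062 0.001 -0.001 0 0.05; 0.062 0.001 -0.001 0 0.015; 0.062 0.001 -0.001 0 0.015; 0.062 0.001 -0.001 0 0.015; 0.062 0.001 -0.001 0 0.015; 0.062 0.001 -0.001 0 0.015",
)

```text
t: 2.2
tool_pos: [0.5632, 0.2748, 0.1527]
orientation: [0.186, 0.682, -0.185, 0.682]
contact_force: [0.8, 0.8, 3.1]
finger_gap: 0.0201
```

```bash
python3 - <<'E'
from h import *
from workcell import manip
np.set_printoptions(precision=4,suppress=True)
st=manip.sense();print(Ro.from_quat(st["orientation"]).as_matrix(),st["contact_force"],st["finger_gap"],st["tool_pos"])
s=manip.get_image("scene");crop(s,230,95,350,185,6,"pics/s2.png")
E
```

```text
[[-0.0002  0.5062  0.8624]
 [ 0.0003  0.8624 -0.5062]
 [-1.      0.0002 -0.0003]] [0.7661 0.7619 3.1441] 0.020055038156816727 [0.5632 0.2748 0.1527]
```

View pics/s2.png

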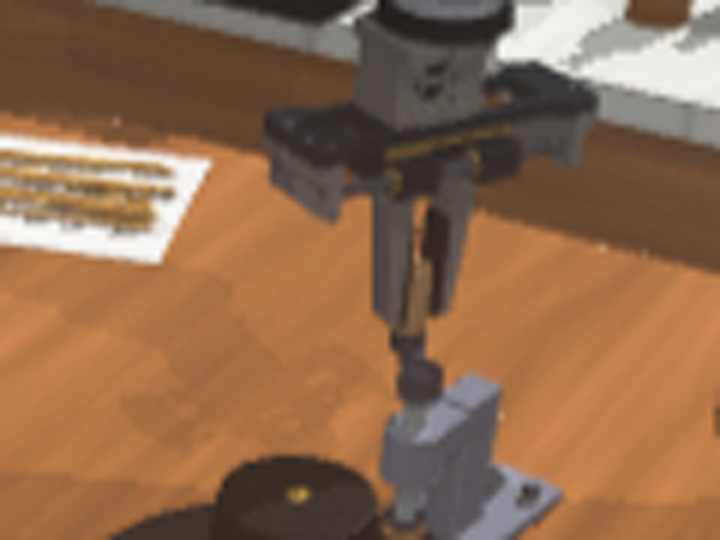

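```bash
cat > arc.py <<'E'
import sys
from h import *
from workcell import manip
S=np.array([float(sys.argv[1]),float(sys.argv[2])]);dphi=float(sys.argv[3]);n=int(sys.argv[4]); r=.05
st=manip.sense();p=st["tool_pos"];d=p[:2]-S
ph=np.degrees(np.arctan2(d[1],d[0]));q0=float(sys.argv[5]) if len(sys.argv)>5 else None
q=np.radians((-(ph+8.3))%360)   # clamp yaw -8.3deg
print("phi",round(ph,1),"r",round(np.hypot(*d)*1000,1),"q mod",round(q,3),q+2*np.pi,"z",p[2],"expect z", "F",st["contact_force"].round(2),"gap",round(st["finger_gap"],4))
out=[]
for i in range(1,n+1):
    a=np.radians(ph-dphi*i); w=[S[0]+r*np.cos(a),S[1]+r*np.sin(a),p[2]-.001273*np.radians(dphi*i)]
    out.append(" ".join("%.3f"%v for v in to(w,st))+" 0 0.015")
print("; ".join(out))
E
python3 arc.py .587 .229 12 10
```

```text
phi 117.4 r 51.6 q mod 4.089 10.372025619328362 z 0.1526783428170696 expect z F [-0.03  1.67  3.33] gap 0.0202
0.000 0.007 0.008 0 0.015; 0.001 0.014 0.016 0 0.015; 0.001 0.019 0.025 0 0.015; 0.001 0.022 0.035 0 0.015; 0.001 0.023 0.046 0 0.015; 0.002 0.021 0.056 0 0.015; 0.002 0.017 0.066 0 0.015; 0.002 0.012 0.075 0 0.015; 0.002 0.005 0.082 0 0.015; 0.003 -0.004 0.088 0 0.015
```

carry_out(
  increments="0 0.007 0.008 0 0.015; 0.001 0.014 0.016 0 0.015; 0.001 0.019 0.025 0 0.015; 0.001 0.022 0.035 0 0.015; 0.001 0.023 0.046 0 0.015; 0.002 0.021 0.056 0 0.015; 0.002 0.017 0.066 0 0.015; 0.002 0.012 0.075 0 0.015; 0.002 0.005 0.082 0 0.015; 0.003 -0.004 0.088 0 0.015",
)

```text
t: 3.08
tool_pos: [0.6402, 0.2272, 0.1499]
orientation: [0.186, 0.68, -0.184, 0.684]
contact_force: [3.9, 0.9, 1.2]
finger_gap: 0.0201
```

```bash
python3 arc.py .587 .229 12 10
```

```text
phi -1.9 r 53.3 q mod 6.172 12.454941371618784 z 0.14985131341580457 expect z F [3.92 0.95 1.22] gap 0.0201
0.000 -0.011 0.001 0 0.015; 0.000 -0.021 0.003 0 0.015; 0.001 -0.032 0.003 0 0.015; 0.001 -0.042 0.000 0 0.015; 0.001 -0.052 -0.004 0 0.015; 0.001 -0.060 -0.011 0 0.015; 0.001 -0.067 -0.019 0 0.015; 0.002 -0.072 -0.028 0 0.015; 0.002 -0.075 -0.038 0 0.015; 0.002 -0.075 -0.048 0 0.015
```

```bash
python3 arc.py .5895 .2295 14 10
```

```text
phi -2.6 r 50.8 q mod 6.183 12.466425633266073 z 0.14985131341580457 expect z F [3.92 0.95 1.22] gap 0.0201
0.000 -0.012 0.004 0 0.015; 0.001 -0.024 0.005 0 0.015; 0.001 -0.036 0.004 0 0.015; 0.001 -0.047 -0.001 0 0.015; 0.001 -0.057 -0.008 0 0.015; 0.002 -0.065 -0.017 0 0.015; 0.002 -0.071 -0.028 0 0.015; 0.002 -0.073 -0.040 0 0.015; 0.002 -0.073 -0.052 0 0.015; 0.003 -0.070 -0.064 0 0.015
```

carry_out(
  increments="0 -0.012 0.004 0 0.015; 0.001 -0.024 0.005 0 0.015; 0.001 -0.036 0.004 0 0.015; 0.001 -0.047 -0.001 0 0.015; 0.001 -0.057 -0.008 0 0.015; 0.002 -0.065 -0.017 0 0.015; 0.002 -0.071 -0.028 0 0.015; 0.002 -0.073 -0.04 0 0.015; 0.002 -0.073 -0.052 0 0.015; 0.003 -0.07 -0.064 0 0.015",
)

```text
t: 3.92
tool_pos: [0.5511, 0.2018, 0.1469]
orientation: [0.188, 0.679, -0.182, 0.686]
contact_force: [10.4, 7.5, -5.1]
finger_gap: 0.0202
```

```bash
python3 arc.py .5895 .2295 14 10; python3 - <<'E'
from h import *
from workcell import manip
s=manip.get_image("scene");crop(s,230,95,350,185,6,"pics/s3.png")
E
```

```text
phi -144.2 r 47.4 q mod 2.371 8.654645901042864 z 0.14685250475539544 expect z F [10.38  7.47 -5.15] gap 0.0202
0.000 0.004 -0.012 0 0.015; 0.001 0.012 -0.020 0 0.015; 0.001 0.023 -0.026 0 0.015; 0.001 0.034 -0.030 0 0.015; 0.002 0.047 -0.031 0 0.015; 0.002 0.059 -0.028 0 0.015; 0.003 0.070 -0.023 0 0.015; 0.003 0.079 -0.016 0 0.015; 0.004 0.087 -0.006 0 0.015; 0.004 0.091 0.005 0 0.015
```

View pics/s3.png

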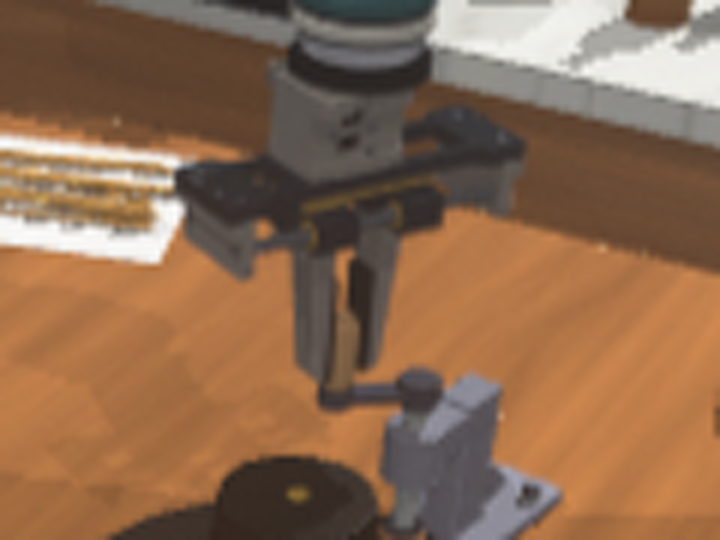

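```bash
python3 arc.py .5905 .233 14 10
```

```text
phi -144.6 r 50.2 q mod 2.38 8.662754613782994 z 0.14679736497193605 expect z F [ 6.41  7.18 -5.65] gap 0.0198
0.000 0.007 -0.010 0 0.015; 0.001 0.015 -0.019 0 0.015; 0.001 0.026 -0.025 0 0.015; 0.001 0.037 -0.029 0 0.015; 0.002 0.050 -0.029 0 0.015; 0.002 0.061 -0.027 0 0.015; 0.003 0.072 -0.021 0 0.015; 0.003 0.082 -0.014 0 0.015; 0.004 0.089 -0.004 0 0.015; 0.004 0.094 0.007 0 0.015
```

carry_out(
  increments="0 0.007 -0.01 0 0.015; 0.001 0.015 -0.019 0 0.015; 0.001 0.026 -0.025 0 0.015; 0.001 0.037 -0.029 0 0.015; 0.002 0.05 -0.029 0 0.015; 0.002 0.061 -0.027 0 0.015; 0.003 0.072 -0.021 0 0.015; 0.003 0.082 -0.014 0 0.015; 0.004 0.089 -0.004 0 0.015; 0.004 0.094 0.007 0 0.015",
)

```text
t: 4.8
tool_pos: [0.6022, 0.2819, 0.1437]
orientation: [0.186, 0.68, -0.181, 0.685]
contact_force: [-1.8, -4.2, 1.8]
finger_gap: 0.0206
```

```bash
python3 arc.py .5905 .233 14 10
```

```text
phi 76.6 r 50.2 q mod 4.802 11.085011022375877 z 0.14370837933337605 expect z F [-1.84 -4.16  1.84] gap 0.0206
0.000 0.002 0.012 0 0.015; 0.001 0.001 0.024 0 0.015; 0.001 -0.003 0.036 0 0.015; 0.001 -0.009 0.046 0 0.015; 0.002 -0.018 0.055 0 0.015; 0.002 -0.029 0.061 0 0.015; 0.002 -0.041 0.064 0 0.015; 0.002 -0.053 0.064 0 0.015; 0.003 -0.065 0.062 0 0.015; 0.003 -0.076 0.056 0 0.015
```

carry_out(
  increments="0 0.002 0.012 0 0.015; 0.001 0.001 0.024 0 0.015; 0.001 -0.003 0.036 0 0.015; 0.001 -0.009 0.046 0 0.015; 0.002 -0.018 0.055 0 0.015; 0.002 -0.029 0.061 0 0.015; 0.002 -0.041 0.064 0 0.015; 0.002 -0.053 0.064 0 0.015; 0.003 -0.065 0.062 0 0.015; 0.003 -0.076 0.056 0 0.015",
)

```text
t: 5.63
tool_pos: [0.6123, 0.1877, 0.1406]
orientation: [0.187, 0.68, -0.181, 0.686]
contact_force: [-0.2, 4.4, -0.6]
finger_gap: 0.0203
```

```bash
python3 arc.py .5905 .233 10 8
```

```text
phi -64.3 r 50.3 q mod 0.978 7.261434735836494 z 0.1405708274522283 expect z F [-0.23  4.4  -0.64] gap 0.0203
0.000 -0.007 -0.006 0 0.015; 0.000 -0.012 -0.012 0 0.015; 0.000 -0.017 -0.020 0 0.015; 0.001 -0.020 -0.028 0 0.015; 0.001 -0.021 -0.037 0 0.015; 0.001 -0.022 -0.045 0 0.015; 0.001 -0.020 -0.054 0 0.015; 0.001 -0.017 -0.062 0 0.015
```

carry_out(
  increments="0 -0.007 -0.006 0 0.015; 0 -0.012 -0.012 0 0.015; 0 -0.017 -0.02 0 0.015; 0.001 -0.02 -0.028 0 0.015; 0.001 -0.021 -0.037 0 0.015; 0.001 -0.022 -0.045 0 0.015; 0.001 -0.02 -0.054 0 0.015; 0.001 -0.017 -0.062 0 0.015; 0.001 -0.017 -0.062 0 0.015; 0.001 -0.017 -0.062 0 0.015",
)

```text
t: 6.47
tool_pos: [0.5494, 0.2048, 0.1388]
orientation: [0.186, 0.681, -0.181, 0.685]
contact_force: [0.7, 1.4, -4.0]
finger_gap: 0.0205
```

```bash
python3 arc.py .5905 .233 10 8; python3 - <<'E'
from h import *
from workcell import manip
s=manip.get_image("scene");crop(s,230,95,350,215,5,"pics/s4.png")
E
```

```text
phi -145.6 r 49.9 q mod 2.396 8.678739337194466 z 0.1388189894840703 expect z F [ 0.73  1.37 -4.04] gap 0.0205
0.000 0.004 -0.008 0 0.015; 0.000 0.010 -0.014 0 0.015; 0.001 0.017 -0.020 0 0.015; 0.001 0.024 -0.024 0 0.015; 0.001 0.033 -0.027 0 0.015; 0.002 0.041 -0.028 0 0.015; 0.002 0.050 -0.028 0 0.015; 0.002 0.058 -0.027 0 0.015
```

View pics/s4.png

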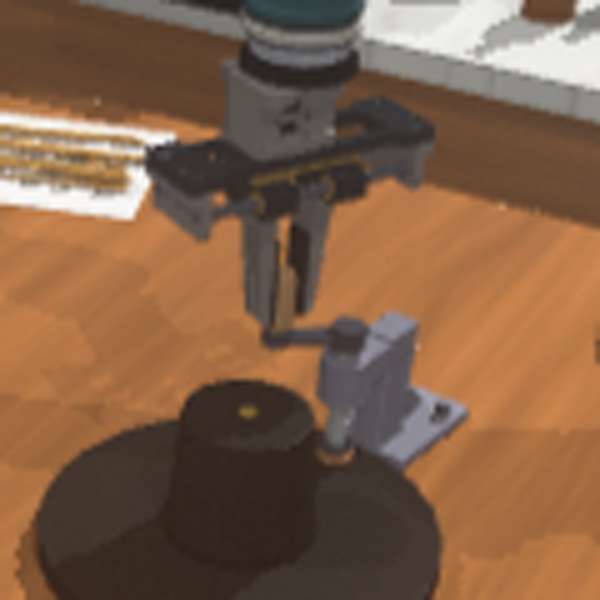

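Crank is at about 14.95 rad (both angle and pad drop agree), and the scene crop shows the pad on the brim. I release and rise.

carry_out(
  increments="0 0 0 0 0.055; 0 0 0 0 0.055; 0 0 0 0 0.055; 0 0 0 0 0.055; -0.02 0 0 0 0.055; -0.05 0 0 0 0.055; -0.085 0 0 0 0.055; -0.085 0 0 0 0.055; -0.085 0 0 0 0.055",
)

```text
t: 7.27
tool_pos: [0.5503, 0.204, 0.2263]
orientation: [0.188, 0.679, -0.18, 0.686]
contact_force: [-0.0, -0.4, -0.6]
finger_gap: 0.0547
```

```bash
python3 - <<'E'
from h import *
from workcell import manip
np.set_printoptions(precision=4,suppress=True)
t=manip.get_image("top");crop(t,250,110,390,215,5,"pics/t5.png");crop(t,100,140,250,245,5,"pics/t5c.png")
s=manip.get_image("scene");crop(s,160,210,320,330,5,"pics/s5.png")
pickle.dump((t,s),open("5.pkl","wb"))
st=manip.sense();R=Ro.from_quat(st["orientation"]).as_matrix();print(st["tool_pos"],R)
print(to((.5675,-.31,.22)), "yaw of tool y",np.degrees(np.arctan2(R[1,1],R[0,1])))
E
```

```text
[0.5485 0.2035 0.2234] [[ 0.0079  0.5017  0.865 ]
 [ 0.0057  0.865  -0.5018]
 [-1.      0.0089  0.004 ]]
[ 0.0006 -0.4347  0.2741] yaw of tool y 59.88383927123388
```

View pics/t5c.png

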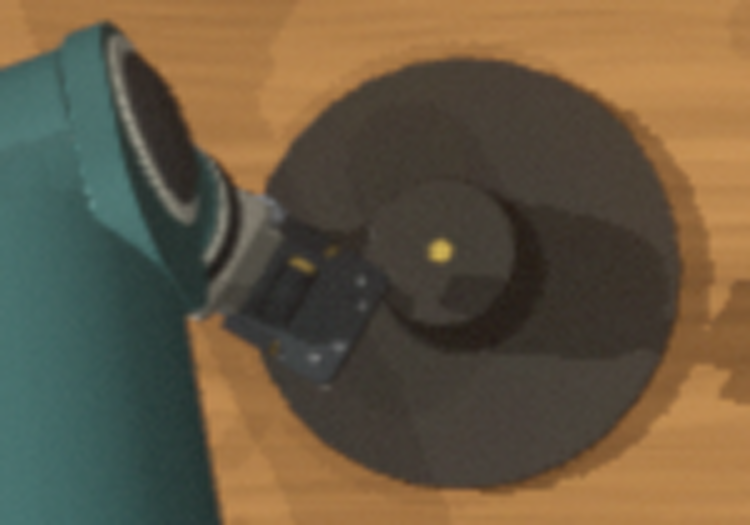

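View pics/t5.png

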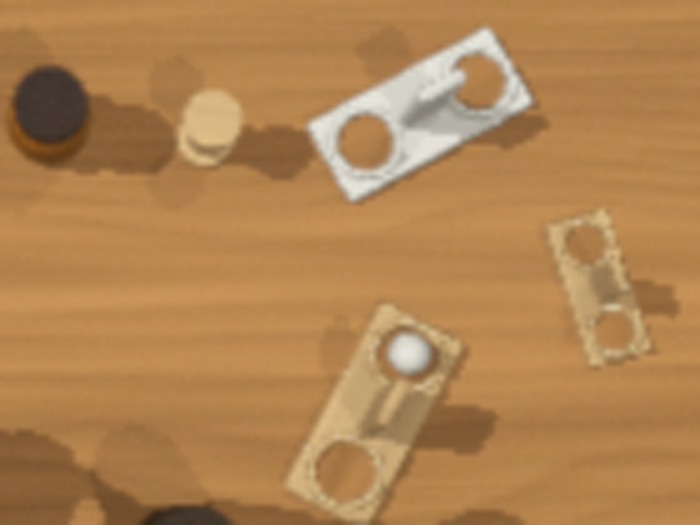

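carry_out(
  increments="0 -0.022 0.014 0 0.055; 0 -0.055 0.035 0 0.055; 0 -0.088 0.056 0 0.055; 0 -0.121 0.077 0 0.055; 0 -0.154 0.098 0 0.055; 0 -0.187 0.119 0 0.055; 0 -0.22 0.14 0 0.055; 0 -0.253 0.161 0 0.055; 0 -0.28 0.178 0 0.055; 0 -0.28 0.178 0 0.055",
)

```text
t: 8.2
tool_pos: [0.56, -0.1366, 0.2203]
orientation: [0.188, 0.68, -0.186, 0.684]
contact_force: [0.2, 0.6, -0.3]
finger_gap: 0.0546
```

```bash
cat > tgt.py <<'E'
import sys
from h import *
from workcell import manip
np.set_printoptions(precision=4,suppress=True)
st=manip.sense();R=Ro.from_quat(st["orientation"]).as_matrix();print(st["tool_pos"],"xaxis",R[:,0],"qd",abs(st["qd"]).max())
print(to([float(a) for a in sys.argv[1:4]],st), "yaw of tool y",np.degrees(np.arctan2(R[1,1],R[0,1])),st["contact_force"],st["finger_gap"])
E
python3 tgt.py .568 -.3095 .2
```

```text
[ 0.56   -0.1366  0.2203] xaxis [ 0.0053  0.0015 -1.    ] qd 0.08258494518036195
[ 0.0201 -0.1447  0.0952] yaw of tool y 59.269973480501925 [ 0.237   0.5652 -0.3177] 0.05463543870978838
```

carry_out(
  increments="0.003 -0.028 0.018 0 0.055; 0.006 -0.056 0.037 0 0.055; 0.01 -0.085 0.056 0 0.055; 0.014 -0.115 0.075 0 0.055; 0.018 -0.135 0.088 0 0.055; 0.02 -0.145 0.095 0 0.055; 0.02 -0.145 0.095 0 0.055; 0.02 -0.145 0.095 0 0.055",
)

```text
t: 8.87
tool_pos: [0.5675, -0.3084, 0.1989]
orientation: [0.189, 0.681, -0.186, 0.683]
contact_force: [0.0, 0.0, 0.4]
finger_gap: 0.0549
```

```bash
python3 tgt.py .568 -.3095 .035;python3 - <<'E'
from h import *
from workcell import manip
s=manip.get_image("scene");crop(s,140,170,300,310,5,"pics/s6.png");crop(manip.get_image("top"),250,110,390,215,5,"pics/t6.png")
E
```

```text
[ 0.5675 -0.3084  0.1989] xaxis [ 0.0035  0.0032 -1.    ] qd 0.031107850329840658
[ 0.1639 -0.0015  0.0008] yaw of tool y 59.276300577246545 [0.0377 0.0477 0.3882] 0.05490141658993145
```

View pics/s6.png

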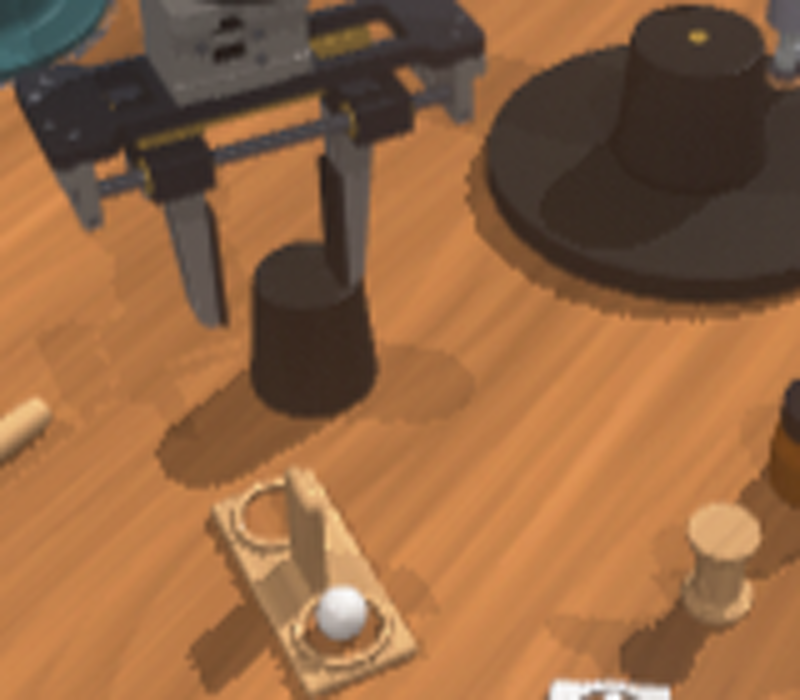

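View pics/t6.png

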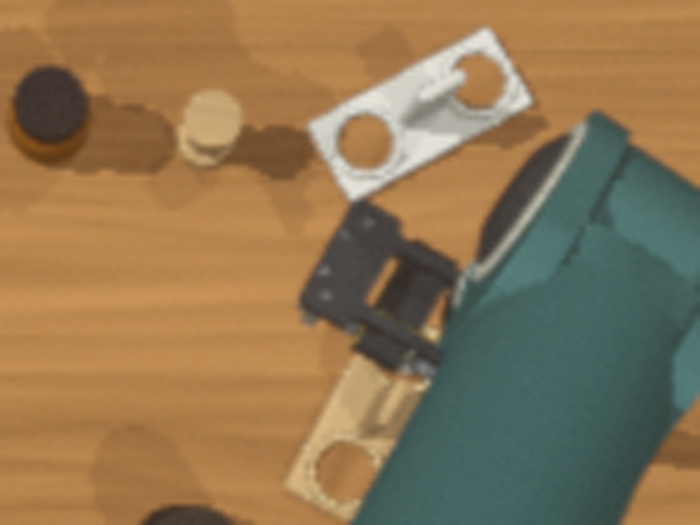

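carry_out(
  increments="0.02 -0.001 0.001 0 0.055; 0.05 -0.001 0.001 0 0.055; 0.085 -0.001 0.001 0 0.055; 0.115 -0.001 0.001 0 0.055; 0.14 -0.001 0.001 0 0.05; 0.155 -0.001 0.001 0 0.04; 0.163 -0.001 0.001 0 0.035; 0.163 -0.001 0.001 0 0.03; 0.163 -0.001 0.001 0 0.025; 0.163 -0.001 0.001 0 0.025",
)

```text
t: 9.8
tool_pos: [0.5708, -0.3082, 0.0386]
orientation: [0.188, 0.68, -0.185, 0.685]
contact_force: [0.5, -0.0, -0.5]
finger_gap: 0.0253
```

```bash
python3 tgt.py .568 -.3095 .035;python3 - <<'E'
from h import *
from workcell import manip
s=manip.get_image("scene");crop(s,140,190,300,310,5,"pics/s7.png")
E
```

```text
[ 0.5708 -0.3082  0.0386] xaxis [ 0.0078  0.0021 -1.    ] qd 0.004953362700679701
[ 0.0035 -0.0026 -0.0018] yaw of tool y 59.45189264230643 [ 0.4694 -0.0174 -0.468 ] 0.02525302578715573
```

View pics/s7.png

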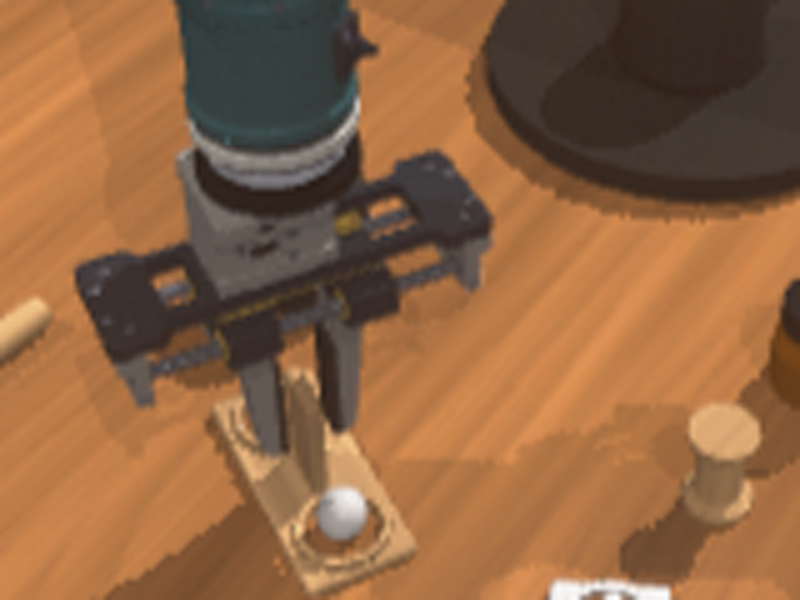

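carry_out(
  increments="0.004 0 0.003 0 0.022; 0.004 0 0.003 0 0.019; 0.004 0 0.003 0 0.016; 0.004 0 0.003 0 0.013; 0.004 0 0.003 0 0.01; 0.004 0 0.003 0 0.008; 0.004 0 0.003 0 0.004; 0.004 0 0.003 0 0; 0.004 0 0.003 0 0; 0.004 0 0.003 0 0",
)

```text
t: 10.68
tool_pos: [0.5736, -0.3097, 0.0348]
orientation: [0.188, 0.68, -0.185, 0.685]
contact_force: [-0.5, 1.1, 2.8]
finger_gap: 0.0099
```

```bash
python3 tgt.py .568 -.3095 .12;python3 - <<'E'
from h import *
from workcell import manip
s=manip.get_image("scene");crop(s,140,190,300,310,5,"pics/s8.png")
E
```

```text
[ 0.5736 -0.3097  0.0348] xaxis [ 0.0082  0.0022 -1.    ] qd 0.0016935875991226548
[-0.0852 -0.0021 -0.0044] yaw of tool y 59.44906133122012 [-0.5146  1.0836  2.8127] 0.009934065041709586
```

View pics/s8.png

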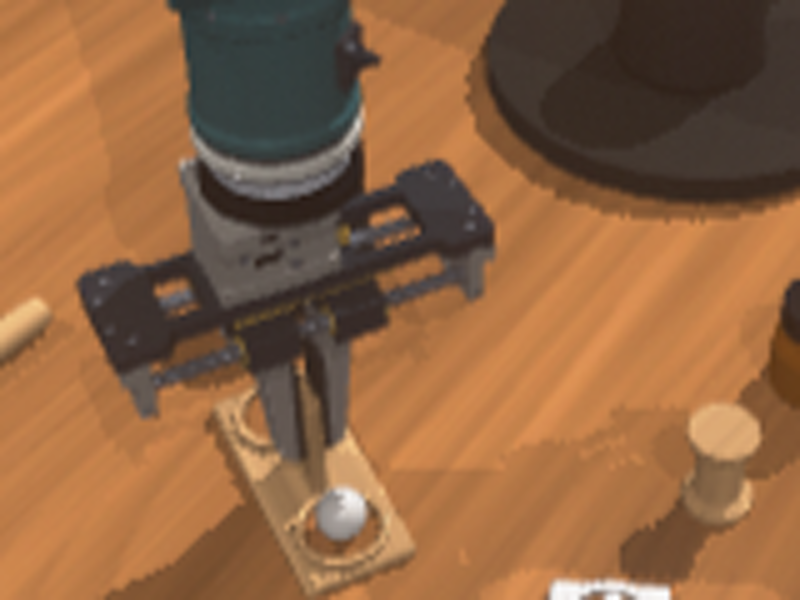

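Gripped at 9.9 mm gap, ball still in the pocket at crop (341,513). Slow lift.

carry_out(
  increments="-0.001 0 0 0 0; -0.003 0 0 0 0; -0.007 0 0 0 0; -0.013 0 0 0 0; -0.02 0 0 0 0; -0.027 0 0 0 0; -0.034 0 0 0 0; -0.04 0 0 0 0; -0.044 0 0 0 0; -0.045 0 0 0 0",
)

```text
t: 11.57
tool_pos: [0.5738, -0.3101, 0.0811]
orientation: [0.188, 0.679, -0.185, 0.685]
contact_force: [0.4, -0.9, -2.5]
finger_gap: 0.0101
```

```bash
python3 tgt.py .57 -.3095 .145;python3 - <<'E'
from h import *
from workcell import manip
s=manip.get_image("scene");crop(s,140,180,300,300,5,"pics/s9.png")
E
```

```text
[ 0.5738 -0.3101  0.0811] xaxis [ 0.0098  0.0015 -1.    ] qd 0.010435947646910578
[-0.064 -0.001 -0.003] yaw of tool y 59.45064270365097 [ 0.449  -0.9413 -2.5099] 0.0101363773547321
```

View pics/s9.png

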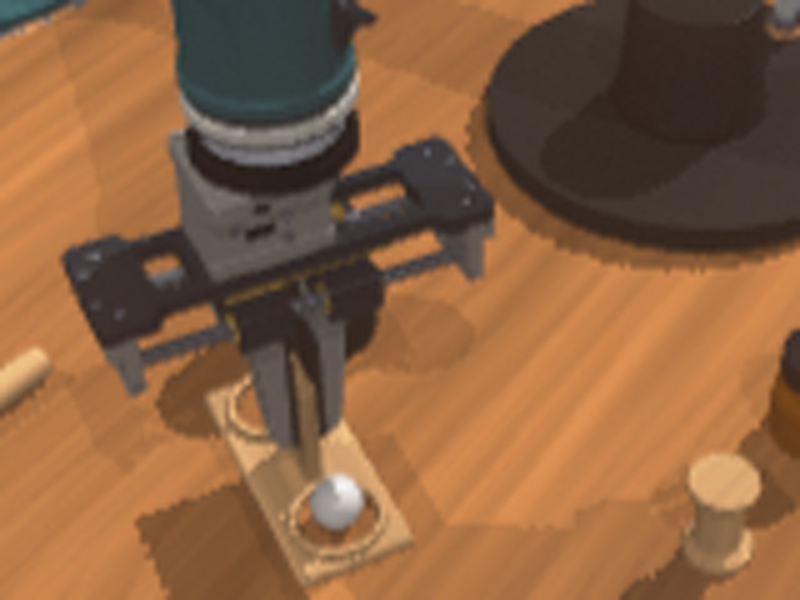

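The tray hangs clear of the bench with its shadow detached, and the ball is at about (337,502), inside its rim. I keep raising it.

carry_out(
  increments="-0.001 0 0 0 0; -0.004 0 0 0 0; -0.009 0 0 0 0; -0.017 0 0 0 0; -0.027 0 0 0 0; -0.037 0 0 0 0; -0.047 0 0 0 0; -0.055 0 0 0 0; -0.062 0 0 0 0; -0.065 0 0 0 0",
)

```text
t: 12.45
tool_pos: [0.5736, -0.3104, 0.1474]
orientation: [0.188, 0.678, -0.185, 0.686]
contact_force: [-0.4, 0.4, -1.6]
finger_gap: 0.01
```

```bash
python3 tgt.py .565 -.045 .145
```

```text
[ 0.5736 -0.3104  0.1474] xaxis [ 0.0113  0.0009 -0.9999] qd 0.0491457595681684
[ 0.0025  0.2242 -0.1423] yaw of tool y 59.45293002679178 [-0.3635  0.4182 -1.5507] 0.009977065153801552
```

carry_out(
  increments="0 0.003 -0.002 0 0; 0.001 0.008 -0.005 0 0; 0.001 0.019 -0.012 0 0; 0.001 0.032 -0.02 0 0; 0.001 0.047 -0.03 0 0; 0.001 0.064 -0.041 0 0; 0.001 0.081 -0.051 0 0; 0.002 0.096 -0.061 0 0; 0.002 0.106 -0.067 0 0; 0.002 0.111 -0.07 0 0",
)

```text
t: 13.28
tool_pos: [0.5696, -0.1754, 0.145]
orientation: [0.187, 0.679, -0.183, 0.686]
contact_force: [0.1, 0.7, -1.6]
finger_gap: 0.0101
```

```bash
python3 tgt.py .565 -.045 .145
```

```text
[ 0.5696 -0.1754  0.145 ] xaxis [ 0.0103  0.0026 -0.9999] qd 0.10441910272619316
[ 0.0003  0.1103 -0.0698] yaw of tool y 59.675128517726925 [ 0.1462  0.7307 -1.5731] 0.010055605306883113
```

carry_out(
  increments="0 0.005 -0.003 0 0; 0 0.012 -0.008 0 0; 0 0.023 -0.015 0 0; 0 0.037 -0.023 0 0; 0 0.053 -0.034 0 0; 0 0.069 -0.044 0 0; 0 0.085 -0.054 0 0; 0 0.098 -0.062 0 0; 0 0.106 -0.067 0 0; 0 0.109 -0.069 0 0",
)

```text
t: 14.12
tool_pos: [0.5651, -0.0445, 0.1453]
orientation: [0.186, 0.679, -0.182, 0.686]
contact_force: [-0.6, 0.4, -1.9]
finger_gap: 0.0097
```

carry_out(
  increments="0 0 0 0 0; 0 0 0 0 0; 0 0 0 0 0; 0 0 0 0 0; 0 0 0 0 0; 0 0 0 0 0",
)

```text
t: 14.62
tool_pos: [0.5651, -0.0451, 0.1453]
orientation: [0.187, 0.679, -0.183, 0.686]
contact_force: [-0.2, -0.2, -2.4]
finger_gap: 0.0093
```

```bash
python3 tgt.py .565 -.045 .145;python3 - <<'E'
from h import *
from workcell import manip
s=manip.get_image("scene");crop(s,180,100,340,220,5,"pics/s10.png");t=manip.get_image("top");crop(t,100,110,300,250,4,"pics/t10.png")
E
```

```text
[ 0.5651 -0.0451  0.1453] xaxis [ 0.0103  0.0031 -0.9999] qd 0.0032216014455258278
[ 0.0003  0.0001 -0.0001] yaw of tool y 59.73712621629558 [-0.2009 -0.1775 -2.4443] 0.009328810146620724
```

View pics/s10.png

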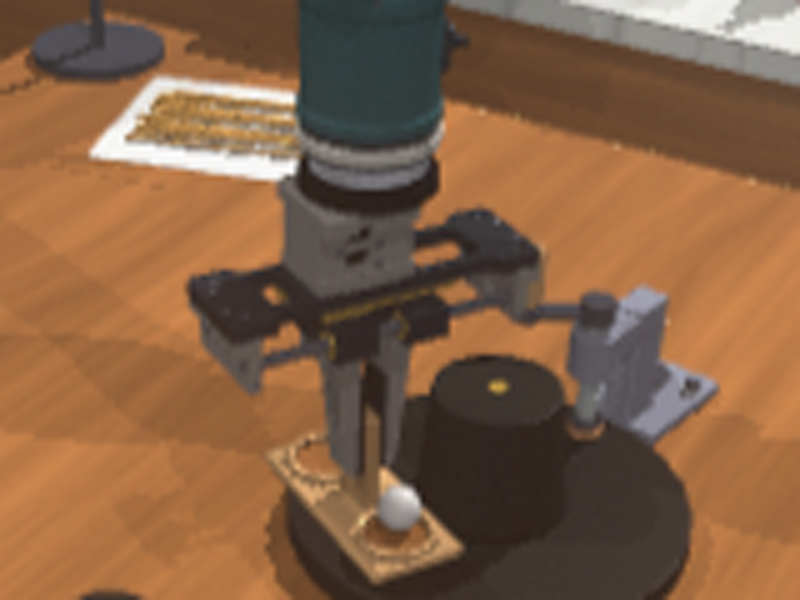

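View pics/t10.png

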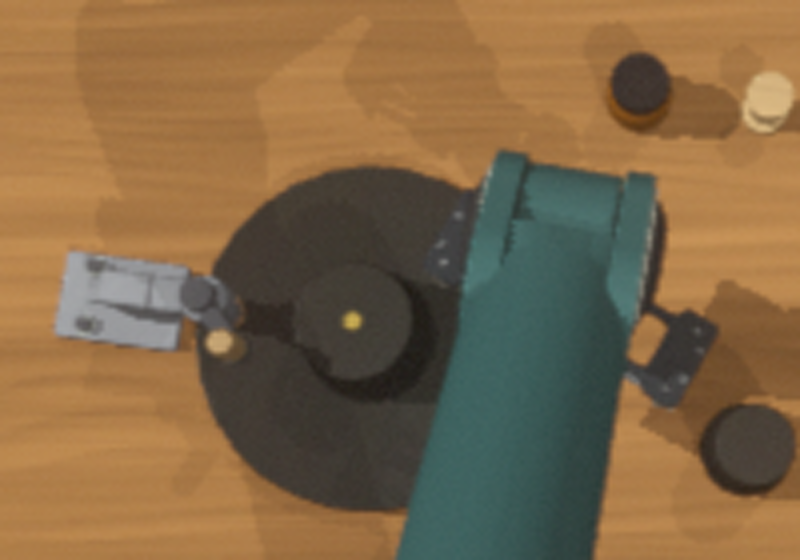

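```bash
python3 - <<'E'
from h import *
from workcell import manip
np.set_printoptions(precision=4,suppress=True)
s=pickle.load(open("scene0.pkl","rb"));t=pickle.load(open("top0.pkl","rb"))
st=manip.sense();R=Ro.from_quat(st["orientation"]).as_matrix();ey=R[:,1];ex=R[:,2];ez=-R[:,0]
o=st["tool_pos"]-.0348*ez-.003*ex
print(o)
for n,v in dict(c1=(.07,.03,.008),c2=(.07,-.03,.008),c3=(-.07,-.03,.008),ball=(.043,0,.021),rim=(.043,0,.0125)).items():
    print(n,(proj(s,o+ex*v[0]+ey*v[1]+ez*v[2])[0]-[180,100])*5)
S=np.array([.5875,.2305]);k=plane(t,100+219/4,110+340/4,.173)[:2]-S
print("q",np.radians(-(np.degrees(np.arctan2(k[1],k[0]))+8.3)%360)+4*np.pi,np.hypot(*k))
print(plane(t,100+352/4,110+320/4,.112),plane(s,180+498/5,100+386/5,.112),st["finger_gap"],abs(st["qd"]).max(),st["t"])
E
```

```text
[ 0.5628 -0.0432  0.1105]
c1 [463.7008 542.3846]
c2 [372.6795 572.7003]
c3 [261.8262 448.268 ]
ball [395.6575 513.985 ]
rim [395.2715 525.8284]
q 14.9529447767311 0.0475634795766587
[0.5696 0.1188 0.112 ] [0.5733 0.1183 0.112 ] 0.010101131750430753 0.003839504649923167 14.7167
```

```bash
python3 - <<'E'
from workcell import manip
print(manip.job_done()); s=manip.sense(); print(s["t"],s["tool_pos"],s["finger_gap"])
E
```

```text
the job is handed in; nothing more can be done
None
the job is handed in; nothing more can be done
```

I tightened the crank, picked up the tray with the ball in its pocket, and handed the job in at about 14.7 s. The arm is still holding the tray beside the crown. The hand-in gives no verdict.

**Clamp:** I turned the crank from about 4.0 to about 14.95 rad. The knob's direction in the last top picture gives that angle, and the drop of the gripper while turning gives 14.9. From the given stiffness I expect about 15 N on the brim, but I did not measure that force. The form had not moved: the mark on its crown is within 1 mm of its starting place.

**Tray:**
- **Distance from the crown:** the tray's middle is about 162 mm from the crown's axis (80 to 210 mm allowed).
- **Height:** its underside is about 110 mm above the bench (65 to 165 mm allowed).
- **Level:** the tool tilts 0.6°. The tray's corners in the scene picture sit 1–2 px from where a tray held square to the tool would put them, so it is level within about 2°.
- **Grip:** the finger gap is steady at about 10 mm, and the arm was at rest.
- **Contact:** nothing touches it in the last two pictures.

**Ball:** it lies inside its pocket, about 5 mm off the middle (20 mm allowed).

**Disagreements:**
- **Screw position:** the picture gave a spot about 4 mm from the centre the gripper actually circled. I corrected it partway through; side forces during the turn reached about 13 N.
- **Crown position:** the two cameras differ by about 4 mm, a little over the calibration error.

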